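# Refit the gas hob's control knob and hold it in

## Task

Get the snack table's gas hob ready to light: raise its hinged cover gently by the bar until it stands back against its stop, then pick up the hob's loose knob, turn it so that its D-shaped bore matches the flat on the valve's shaft, and push it fully home on the shaft. Press the knob right down against the valve's spring and finish while still gripping it and holding it down, with the cover left open and the other things on the table left where they are.

Things in the scene. Friction and masses are not known exactly. Their poses are not given: they have to be found in the camera images.
- hob: Fixed steel one-burner gas hob, 260 x 190 mm (its x, y), flat deck 55 mm above the table; burner and pan support (top 80 mm above the table, within 65 mm of their axis) at x = +50, y = 0; the valve's shaft at x = -80, y = +45 mm. Origin: centre of the underside; z up. Yaw within 0.2 rad. The cover's 260 x 180 mm sheet, with a rim hanging 30 mm down, hides the shaft when shut.
- lid (a joint): Angle of the hob's grey sheet-metal cover, rad: 0 shut (level), 1.9 leaning back on its stop. Stiff friction hinge (0.5 N m): the cover (0.35 kg) stays where it is left. It starts between 0 and 0.35; fully open counts from 1.8. Gently: no faster than 1.5 rad/s over the last 0.4 rad.
- lid_hinge (a point): Middle of the cover's hinge line: 90 mm from the hob's middle towards the hob's -y, 90 mm above the table. The hinge line runs along the hob's x; a rising cover turns positively about +x (its +y edge goes up and over towards -y). Axes turn with the cover.
- lid_bar (a point): Middle of the cover's handle: a round steel bar 10 mm thick, 110 mm long parallel to the hob's x, 230 mm from the hinge (4 mm above the hinge's level when shut), held by an arm at each end, with a free gap of 45 mm between bar and cover. It can be pinched from above and pivots in a light grip. Axes turn with the cover: x along the bar, y away from the hinge.
- stem (a joint): How far the valve's shaft is pressed in, in m: 0 = out, 0.005 = fully in. Spring: about 3 N to start it, 11 N at the bottom. It does not turn.
- stem_top (a point): Centre of the top of the upright brass D-shaft, 83 mm above the table when out. The shaft: 16 mm diameter, 24 mm tall above a round collar 42 mm wide, 4 mm high on the deck; its flat is 3.2 mm from the axis on the point's +x side (x points out of the flat, z up); top edge chamfered 1.5 mm (flat side 1 mm). The flat points within 0.6 rad of the hob's +x.
- knob: Loose black plastic knob, 50 to 100 g, standing bore down on the table: round skirt 48 mm wide, 18 mm high; on it a grip bar 46 mm long (knob's x), 14 mm wide (y), 18 to 38 mm above the underside. A pointer nib, 6 mm wide, sticks out to 31 mm from the axis at +x: the bore's flat is on that side. Origin: centre of the underside; z up. Starting yaw within 0.6 rad of world +x.
- knob_bore (a point): Centre of the bore's blind end, 16 mm above the knob's underside; meets stem_top when the knob is fully home. The D-shaped bore is 18 mm in diameter with its flat 4.2 mm from the axis (1 mm clearance round the shaft), 1 mm wider all round over the lowest 2 mm.
- knob_nib (a point): Tip of the pointer nib, 30 mm from the knob's axis along its +x (the side of the bore's flat), 8 mm above the underside.
- cap: Bystander: black screw cap, a plain disc 48 mm in diameter, 22 mm high, no grip bar. Origin: centre of the underside.
- bolt: Bystander: hexagon steel bolt with nut lying on the table, 72 mm long (its x), 28 mm wide, 24 mm high. Origin: under its middle.
- cup: Bystander: clear plastic cup, 76 mm in diameter, 100 mm high. Origin: centre of the underside.
- mug: Bystander: white mug, 80 mm in diameter, 95 mm high, handle at its +y. Origin: centre of the underside.
- bottle: Bystander: yellow sauce bottle, 60 mm in diameter, 170 mm high. Origin: centre of the underside.

How it is judged:
By the outcome, as a careful person would: the job done as asked, in the order asked, and still so for the second after the job is handed in, while the arm keeps its last pose, push and grip.
It also fails if it takes over 69 s, if anything falls off the work surface, if the arm or the gripper's body presses on something with over 40 N, if the wrist force passes 120 N, or if a joint passes its speed limit or range.

## Robot

A 6-joint arm with a two-finger parallel gripper is mounted at the origin on the work surface. World frame = base frame: x ahead of the robot, y to its left, z up, the work surface at z = 0. Lengths are in mm, angles in rad, forces in N, time in s.
With the tool pointing down it reaches from about 350 to 775 mm from the base axis. Payload 7.3 kg.
Tool frame: the origin (TCP) lies on the mounting face of the last link; the fingertips stand 178 mm ahead of it and the grasp point (between the pads) lies 159 mm ahead of it; z points along the fingers, y is the line along which they close (so a half turn about z gives the same grasp; the last joint's range is limited). The gripper opens to 92 mm and grips with 3 to 60 N. Pads are 19 mm wide; open, the fingers measure 130 mm over their backs; the gripper's body (75 mm by 190 mm) begins 47 mm behind the grasp point.
Start: joints at [1.095, 0.342, 1.524, -0, 1.275, -0.146], TCP at [170.002, 496.716, 404.741] pointing down, gripper open.
Joint ranges: [-2.53, 2.53], [-0.77, 2.02], [0.04, 2.7], [-1, 4.14], [0.28, 2.66], [-3.11, 3.11]. Speed limits (rad/s): [2.57, 2.57, 3.14, 3.14, 3.14, 3.14].

## Interface

Orientations are given as [roll, pitch, yaw] about the fixed x, y, z axes, in that order (R = Rz(yaw) Ry(pitch) Rx(roll)).
In Python, from plant import bot gives the robot as it stands.
- The arm moves only by the tool shift_gripper, called after "Call:" as name(argument=value, ...), one argument or row to a line, values as JSON. Schema: {"type":"object","properties":{"segments":{"type":"object","properties":{"finger_gap":{"type":"array","items":{"type":"number"},"minItems":1,"maxItems":5},"sx":{"type":"array","items":{"type":"number"},"minItems":1,"maxItems":5},"sy":{"type":"array","items":{"type":"number"},"minItems":1,"maxItems":5},"sz":{"type":"array","items":{"type":"number"},"minItems":1,"maxItems":5},"yaw":{"type":"array","items":{"type":"number"},"minItems":1,"maxItems":5}},"additionalProperties":false,"required":["finger_gap","sx","sy","sz","yaw"]},"only":{"type":"string"},"quiet":{"type":"boolean"},"lines":{"type":"string"}},"required":["segments"],"additionalProperties":false}. segments is an object with one list for each field, all of the same length, 1 to 5, a row being the entries at one place: finger_gap (the finger opening in mm), sx, sy, sz (the shift in mm), yaw (a turn about the tool's z in rad); each row is the pose to reach, as a shift and turn from the pose commanded when the call began, along the tool's axes at that moment; what a row does not reach only later rows make up. A row lasts 1/8 s, in which the tool goes at most 62.5 mm and 0.188 rad, less where a joint would pass 70% of its speed; a pose out of reach is approached as far as the arm can. The fingers move at their own pace and stop on an object; the grip force is fixed at half the most. Time passes only in rows, so rows that do not move let the fingers close. The tool returns the time, the measured TCP pose, the force, the opening and the grip force at its end. only (a regular expression) keeps the lines of the reply that match it, lines (a string "A,B") keeps lines A to B, and quiet returns only ok. Input that does not fit is refused with a message, and nothing moves.
- bot.get_obs(): the state, without advancing time (a new reading comes with each control period).
- bot.capture(name): name is "scene" or "top" or "wrist"; returns a dict with "color" (420x560x3 uint8, red, green, blue), "K" (3x3 intrinsics, pixels), "R" (3x3) and "t" (3): a world point X has camera coordinates R X + t. Camera axes: x right, y down, z forward; pixel columns grow to the right and rows downward; lengths in mm; the calibration is good to about 2 mm. A picture is of the moment at which its call begins. There is no depth.
- bot.close_job(): hands the job in; it is judged then, once.
The state is a dict: "time": time; "joint_positions": joint angles; "dq": joint speeds; "tau": joint torques, N m; "tool_pos": TCP position; "tcp_rot": TCP orientation; "contact_force": force on the tool from outside, world axes, zero at the start; "moment": the same for the moment, N m; "grip_width": finger opening in mm; "finger_force": force on a finger pad.
Only numpy, scipy, OpenCV 4.12 (cv2) and the standard library are available. Lean on these libraries where they do the work, as an engineer would, in place of code of your own. Each camera call takes 0.05 s, during which the arm holds its last target. There are 200 camera calls.

## Working session

There is one attempt and no reset: what is moved stays moved. The work goes in short steps, Python scripts to look and compute and a tool call to move; the robot and the scene stay as the last step left them, time stands still between calls to the robot, and variables do not carry over. Pictures are saved under pics/ and viewed, at most 10 in all, crops included, and the job is handed in when it is done.

```bash
ls; mkdir -p pics; python3 - <<'E'
from plant import bot
import cv2,numpy as np
o=bot.get_obs();print({k:np.round(v,3).tolist() for k,v in o.items()})
for n in("scene","top"):
    c=bot.capture(n);cv2.imwrite(f"pics/{n}0.png",c["color"][:,:,::-1]);np.savez(f"pics/{n}0.npz",**c)
    print(n,c["K"].tolist(),np.round(c["R"],3).tolist(),np.round(c["t"],1).tolist(),(-c["R"].T@c["t"]).round())
E
```

```text
pics
plant.py
{'time': 0.0, 'joint_positions': [1.095, 0.343, 1.525, -0.0, 1.275, -0.146], 'dq': [-0.0, 0.0, -0.001, -0.0, -0.001, 0.0], 'tau': [-0.001, -43.124, -24.422, 0.072, 0.056, -0.0], 'tool_pos': [169.929, 496.594, 404.031], 'tcp_rot': [-3.14, -0.0, 2.812], 'contact_force': [-0.519, -0.076, -0.314], 'moment': [0.031, 0.024, -0.05], 'finger_force': 0.0, 'grip_width': 91.59}
scene [[529.2853516856845, 0.0, 276.0014297380078], [0.0, 529.2853516856845, 202.35157564263403], [0.0, 0.0, 1.0]] [[-0.812, 0.584, -0.019], [0.454, 0.61, -0.649], [-0.367, -0.536, -0.76]] [383.2, -222.7, 1525.5] [ 973.  729. 1023.]
top [[421.72888540758356, 0.0, 275.91029830852887], [0.0, 421.72888540758356, 204.59062679062677], [0.0, 0.0, 1.0]] [[-0.13, -0.991, 0.003], [-0.963, 0.126, -0.237], [0.234, -0.034, -0.972]] [140.0, 548.3, 912.0] [ 333.  101. 1015.]
```

View pics/scene0.png

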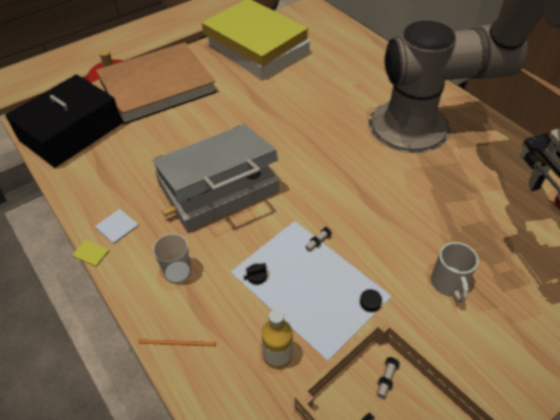

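View pics/top0.png

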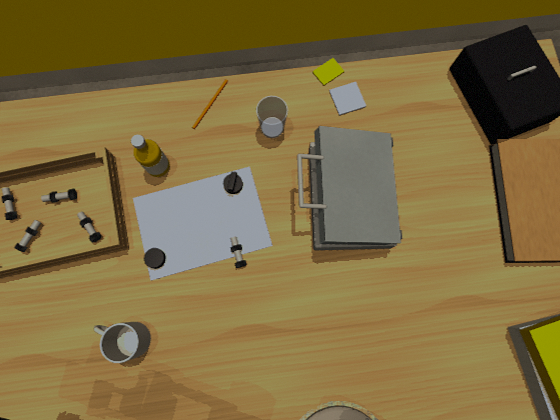

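Scene: the hob is at about (215,180), the bar at about (232,173), the knob at (257,272) on the paper and the cap at (371,300). Top: the bar runs from (301,156) to (300,208), the knob is at (233,184) and the bolt at (238,252). I'll zoom in for the pixel ends.

```bash
python3 - <<'E'
import cv2,numpy as np
a=cv2.imread("pics/top0.png")[120:260,215:405];b=cv2.imread("pics/scene0.png")[120:290,145:300]
A=cv2.resize(a,None,fx=4,fy=4,interpolation=3);B=cv2.resize(b,None,fx=3.5,fy=3.5,interpolation=3)
cv2.imwrite("pics/cA.png",cv2.convertScaleAbs(A,alpha=1.5));cv2.imwrite("pics/cB.png",cv2.convertScaleAbs(B,alpha=1.5))
E
```

```text
(no output)
```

View pics/cA.png

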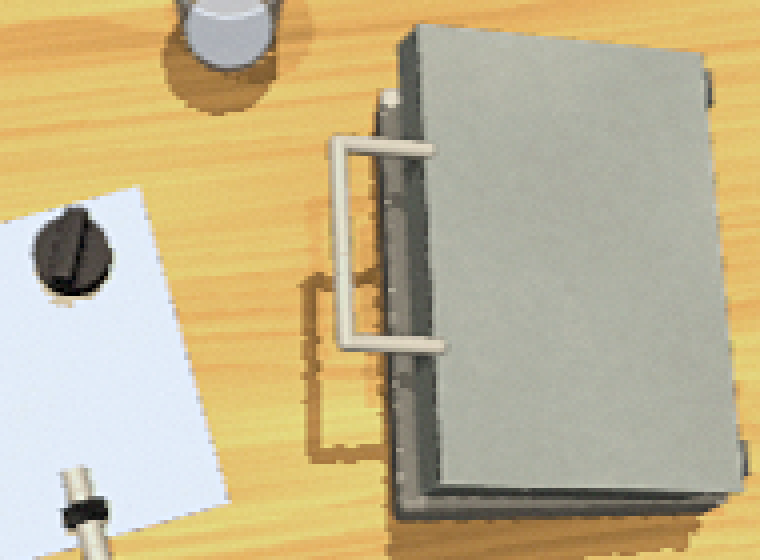

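View pics/cB.png

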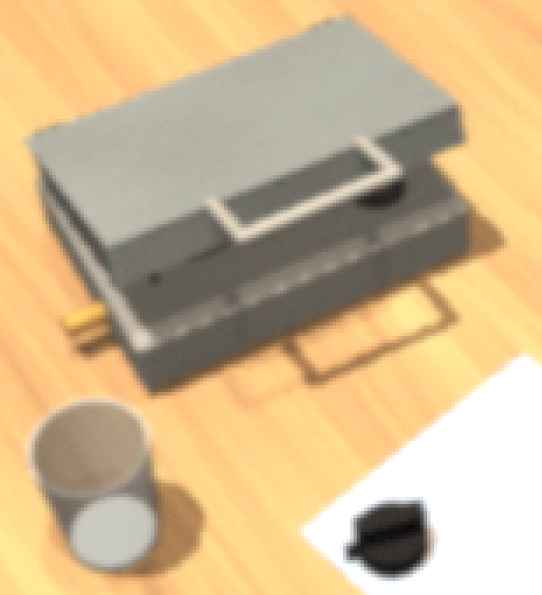

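Top crop: bar corners at (339,145) and (347,345), and knob at (73,250) with its nib pointing up (+x). Scene crop: bar ends at (238,236) and (398,172), and the cover's front edge runs from (113,245) to (460,105). I'll triangulate these.

```bash
cat > h.py <<'E'
import numpy as np,cv2
def load(n): return dict(np.load(f"pics/{n}.npz"))
def ray(c,p):
    d=c["R"].T@np.linalg.solve(c["K"],[p[0],p[1],1.]);return -c["R"].T@c["t"],d/np.linalg.norm(d)
def onz(c,p,z):
    o,d=ray(c,p);return o+d*(z-o[2])/d[2]
def tri(*cp):
    A=0;b=0;rs=[ray(c,p) for c,p in cp]
    for o,d in rs:
        M=np.eye(3)-np.outer(d,d);A=A+M;b=b+M@o
    X=np.linalg.solve(A,b);return X,max(np.linalg.norm(np.cross(X-o,d)) for o,d in rs)
def proj(c,X):
    q=c["K"]@(c["R"]@X+c["t"]);return q[:2]/q[2]
def toolR(rpy):
    from scipy.spatial.transform import Rotation as Ro
    return Ro.from_euler("xyz",rpy).as_matrix()
E
python3 - <<'E'
from h import *
T,S=load("top0"),load("scene0")
a=lambda x,y:(215+(x+.5)/4-.5,120+(y+.5)/4-.5); b=lambda x,y:(145+(x+.5)/3.5-.5,120+(y+.5)/3.5-.5)
P={}
for n,pa,pb in [("bar1",(339,145),(238,236)),("bar2",(347,345),(398,172)),("f1",(418,25),(113,245)),("f2",(440,488),(460,105)),("b1",(703,55),(32,143)),("b2",(742,490),(343,17)),("knobtop",(73,248),(390,527)),("nib",(76,210),(352,552))]:
    X,e=tri((T,a(*pa)),(S,b(*pb)));P[n]=X;print(n,X.round(1),round(e,1))
d=P["bar2"]-P["bar1"];print(np.linalg.norm(d),np.arctan2(*(-d)[1::-1]),np.linalg.norm(P["f2"]-P["f1"]),np.linalg.norm(P["b1"]-P["f1"]),np.linalg.norm(P["b2"]-P["b1"]))
E
```

```text
bar1 [641.    5.2 160.6] 2.4
bar2 [529.7  18.2 161.1] 0.7
f1 [706.5 -47.3 150.1] 0.4
f2 [451.8 -20.7 146. ] 1.4
b1 [ 689.2 -218.8   94.6] 1.6
b2 [ 436.6 -193.    95.8] 2.4
knobtop [642.8 162.8  25.5] 0.4
nib [669.9 158.8  16.4] 0.5
112.04157472010422 -0.11585489596740488 256.0591996062165 180.99874356580855 253.89502644924957
```

```bash
cat >> h.py <<'E'
def delta(pts,yaw=None):
    """grasp-point targets (world) -> tool-axis shifts and turn"""
    from plant import bot
    o=bot.get_obs();R=toolR(o["tcp_rot"]);g=o["tool_pos"]+159*R[:,2]
    print("t",round(o["time"],2),"grasp",g.round(1),"rpy",np.round(o["tcp_rot"],3),"q",np.round(o["joint_positions"],2),"F",np.round(o["contact_force"],1),"w",round(o["grip_width"],1))
    for p in pts: print((R.T@(np.array(p)-g)).round(1).tolist())
    if yaw is not None: print("turn",round((o["tcp_rot"][2]-yaw+np.pi)%(2*np.pi)-np.pi,3))
E
python3 -c "
from h import *
delta([(585.3,11.7,245),(585.3,11.7,161)],np.pi-.105)"
```

Call:
shift_gripper(
  segments={"finger_gap":[60,40,32,32,32],"sx":[-46,-92,-138,-184,-230],"sy":[-27,-54,-81,-108,-135],"sz":[0,0,0,0,0],"yaw":[-0.03,-0.06,-0.09,-0.12,-0.15]},
)

```text
time: 0.72
tool_pos: [344.7, 293.1, 404.6]
tcp_rot: [-3.142, -0.0, 2.963]
contact_force: [0.1, -0.2, 0.8]
grip_width: 46.6
finger_force: 0.0
```

```bash
python3 -c "
from h import *
delta([(585.3,11.7,245),(585.3,11.7,161)],np.pi-.105)"
```

```text
t 0.72 grasp [344.6 293.1 245.6] rpy [-3.142 -0.     2.963] q [ 0.53  0.21  1.71  0.    1.22 -0.86] F [ 0.1 -0.2  0.8] w 46.6
[-286.8, -234.1, 0.5]
[-286.8, -234.1, 84.5]
turn -0.074
```

Call:
shift_gripper(
  segments={"finger_gap":[32,32,32,32,32],"sx":[-45,-90,-135,-180,-225],"sy":[-37,-74,-111,-148,-185],"sz":[0,0,0,0,0],"yaw":[-0.02,-0.04,-0.074,-0.074,-0.074]},
)

```text
time: 1.35
tool_pos: [533.1, 70.5, 404.4]
tcp_rot: [3.141, -0.001, 3.036]
contact_force: [0.5, 0.6, -0.0]
grip_width: 31.9
finger_force: 0.0
```

Call:
shift_gripper(
  segments={"finger_gap":[32,32,32],"sx":[-40,-46,-46],"sy":[-31,-54,-54],"sz":[0,0,0],"yaw":[0,0,0]},
)

```text
time: 1.72
tool_pos: [572.5, 12.2, 403.8]
tcp_rot: [-3.142, -0.002, 3.033]
contact_force: [0.2, 0.2, -0.2]
grip_width: 32.0
finger_force: 0.0
```

```bash
python3 -c "
from h import *
delta([(585.3,11.7,245),(585.3,11.7,161)],np.pi-.105)
from plant import bot
c=bot.capture('wrist');np.savez('pics/w1.npz',**c);cv2.imwrite('pics/w1.png',c['color'][:,:,::-1])
for X in [(641,5.2,160.6),(529.7,18.2,161.1)]: print(proj(c,np.array(X)))"
```

```text
t 1.73 grasp [572.3  12.2 244.8] rpy [-3.142e+00 -2.000e-03  3.033e+00] q [-0.11  0.43  1.39 -0.    1.32 -1.57] F [ 0.2  0.2 -0.2] w 32.0
[-13.0, 0.9, -0.2]
[-13.1, 0.9, 83.8]
turn -0.003
[284.3916545  321.64294896]
[286.00926672 163.60618424]
```

View pics/w1.png

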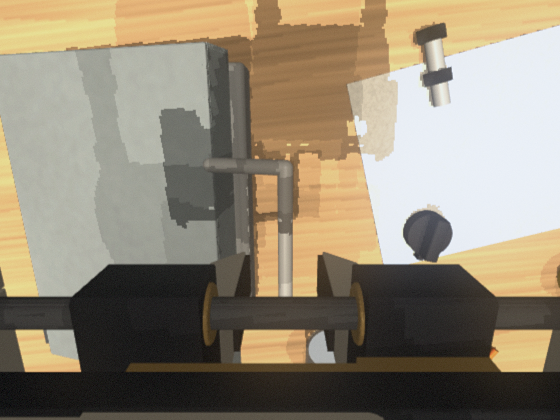

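The wrist picture shows the bar at column 286 with its corner at (286,167), matching the predicted (286,164). The fingers straddle it, so I'll descend and pinch.

Call:
shift_gripper(
  segments={"finger_gap":[32,32,32,32],"sx":[-13,-13,-13,-13],"sy":[1,1,1,1],"sz":[30,60,82,83],"yaw":[0,0,0,0]},
)

```text
time: 2.28
tool_pos: [584.5, 14.6, 320.3]
tcp_rot: [3.141, -0.004, 3.037]
contact_force: [-0.7, -0.0, 1.1]
grip_width: 31.9
finger_force: 0.0
```

Call:
shift_gripper(
  segments={"finger_gap":[0,0,0,0],"sx":[0,0,0,0],"sy":[0,0,0,0],"sz":[0,0,0,0],"yaw":[0,0,0,0]},
)

```text
time: 2.78
tool_pos: [585.4, 12.4, 322.3]
tcp_rot: [-3.14, 0.001, 3.036]
contact_force: [0.2, -4.5, -0.7]
grip_width: 8.8
finger_force: 30.0
```

```bash
python3 -c "
from h import *
h=np.array([562.3,-206.1,90]);u=np.array([.105,.9945,0])
delta([h+u*(230*np.cos(a)-4*np.sin(a))+np.array([0,0,230*np.sin(a)+4*np.cos(a)]) for a in np.arange(.295,1.95,.1)])"
```

```text
t 2.77 grasp [585.6  12.  163.3] rpy [-3.140e+00  1.000e-03  3.036e+00] q [-0.11  0.52  1.47 -0.    1.15 -1.57] F [ 0.2 -4.5 -0.7] w 8.8
[0.2, -0.5, 2.7]
[0.2, -8.7, -18.8]
[0.2, -19.0, -39.4]
[0.1, -31.3, -58.8]
[0.1, -45.4, -76.9]
[0.0, -61.3, -93.5]
[0.0, -78.8, -108.4]
[-0.0, -97.7, -121.6]
[-0.1, -117.8, -132.7]
[-0.1, -139.0, -141.8]
[-0.1, -160.9, -148.7]
[-0.1, -183.4, -153.5]
[-0.2, -206.2, -155.9]
[-0.2, -229.2, -156.0]
[-0.2, -252.1, -153.9]
[-0.2, -274.7, -149.5]
[-0.2, -296.7, -142.8]
```

Call:
shift_gripper(
  segments={"finger_gap":[0,0,0,0,0],"sx":[0,0,0,0,0],"sy":[-8.2,-18.5,-31,-45,-61],"sz":[-21.5,-42,-61.5,-79.6,-96],"yaw":[0,0,0,0,0]},
)

```text
time: 3.4
tool_pos: [578.9, -46.2, 419.3]
tcp_rot: [3.137, 0.002, 3.037]
contact_force: [3.5, 6.4, 1.0]
grip_width: 8.8
finger_force: 30.0
```

```bash
python3 -c "
from h import *
h=np.array([562.3,-206.1,90]);u=np.array([.105,.9945,0])
delta([h+u*(230*np.cos(a)-4*np.sin(a))+np.array([0,0,230*np.sin(a)+4*np.cos(a)]) for a in np.arange(.795,1.95,.1)])"
```

```text
t 3.4 grasp [579.4 -45.6 260.3] rpy [3.137e+00 2.000e-03 3.037e+00] q [-0.21  0.43  1.34  0.    1.36 -1.68] F [3.5 6.4 1. ] w 8.8
[0.2, -3.2, 3.3]
[0.1, -20.6, -11.7]
[0.1, -39.4, -24.9]
[0.1, -59.4, -36.2]
[0.1, -80.5, -45.4]
[0.1, -102.4, -52.5]
[0.0, -124.9, -57.3]
[0.0, -147.7, -59.9]
[0.0, -170.7, -60.2]
[0.1, -193.6, -58.2]
[0.1, -216.2, -53.9]
[0.1, -238.3, -47.4]
```

Call:
shift_gripper(
  segments={"finger_gap":[0,0,0,0,0],"sx":[0,0,0,0,0],"sy":[-17.4,-36.2,-56.2,-77.5,-99],"sz":[-15,-28,-39.5,-48.7,-56],"yaw":[0,0,0,0,0]},
)

```text
time: 4.03
tool_pos: [568.1, -144.8, 476.7]
tcp_rot: [3.139, 0.005, 3.037]
contact_force: [2.7, 3.4, 1.1]
grip_width: 8.7
finger_force: 30.0
```

```bash
python3 -c "
from h import *
h=np.array([562.3,-206.1,90]);u=np.array([.105,.9945,0])
delta([h+u*(230*np.cos(a)-4*np.sin(a))+np.array([0,0,230*np.sin(a)+4*np.cos(a)]) for a in np.arange(1.295,2.0,.1)])"
```

```text
t 4.03 grasp [ 568.9 -144.6  317.7] rpy [3.139 0.005 3.037] q [-0.38  0.42  1.21  0.    1.51 -1.85] F [2.7 3.4 1.1] w 8.7
[0.2, -3.1, 5.3]
[0.2, -25.6, 0.5]
[0.2, -48.5, -2.0]
[0.2, -71.5, -2.3]
[0.2, -94.4, -0.2]
[0.3, -116.9, 4.1]
[0.3, -139.0, 10.7]
[0.4, -160.3, 19.4]
```

Call:
shift_gripper(
  segments={"finger_gap":[0,0,0,0,0],"sx":[0,0,0,0,0],"sy":[-22,-45,-68,-91,-113],"sz":[-4.8,-7.3,-7.6,-5.5,-1.2],"yaw":[0,0,0,0,0]},
)

```text
time: 4.65
tool_pos: [556.3, -258.7, 476.8]
tcp_rot: [-3.141, 0.004, 3.036]
contact_force: [1.7, 2.4, 4.4]
grip_width: 8.8
finger_force: 30.0
```

Call:
shift_gripper(
  segments={"finger_gap":[0,0,0,0],"sx":[0,0,0,0],"sy":[-11,-22,-26,-26],"sz":[3,6.5,8,8],"yaw":[0,0,0,0]},
)

```text
time: 5.15
tool_pos: [553.7, -284.1, 468.6]
tcp_rot: [-3.141, 0.003, 3.036]
contact_force: [1.1, 2.1, 5.9]
grip_width: 8.9
finger_force: 30.0
```

```bash
python3 -c "
from h import *
from plant import bot
h=np.array([562.3,-206.1,90]);u=np.array([.105,.9945,0])
delta([h+u*(230*np.cos(a)-4*np.sin(a))+np.array([0,0,230*np.sin(a)+4*np.cos(a)]) for a in [1.8,1.9]])"
```

```text
t 5.15 grasp [ 554.2 -284.2  309.6] rpy [-3.141e+00  3.000e-03  3.036e+00] q [-0.6   0.49  1.11  0.    1.53 -2.06] F [1.1 2.1 5.9] w 8.9
[0.1, 22.3, -3.5]
[0.2, 0.3, 3.2]
```

Call:
shift_gripper(
  segments={"finger_gap":[40,40,40],"sx":[0,0,0],"sy":[0,0,0],"sz":[0,0,0],"yaw":[0,0,0]},
)

```text
time: 5.52
tool_pos: [553.6, -284.2, 466.5]
tcp_rot: [3.141, -0.001, 3.036]
contact_force: [0.4, -0.4, 0.7]
grip_width: 34.3
finger_force: 0.0
```

Call:
shift_gripper(
  segments={"finger_gap":[40,40,40,40,40],"sx":[0,0,0,0,0],"sy":[0,0,40,90,140],"sz":[-20,-50,-50,-50,-50],"yaw":[0,0,0,0,0]},
)

```text
time: 6.15
tool_pos: [568.4, -143.7, 516.6]
tcp_rot: [3.141, -0.0, 3.035]
contact_force: [0.4, 0.3, -0.5]
grip_width: 39.7
finger_force: 0.0
```

Call:
shift_gripper(
  segments={"finger_gap":[60,60,60,60],"sx":[0,0,0,0],"sy":[60,120,160,160],"sz":[0,0,0,0],"yaw":[0,0,0,0]},
)

```text
time: 6.65
tool_pos: [585.4, 17.0, 516.8]
tcp_rot: [3.141, -0.0, 3.04]
contact_force: [0.8, -0.3, -0.5]
grip_width: 59.8
finger_force: 0.0
```

```bash
python3 - <<'E'
from h import *
from plant import bot
delta([(642.8,162.8,200)])
for n in("scene","top","wrist"):
    c=bot.capture(n);cv2.imwrite(f"pics/{n}1.png",c["color"][:,:,::-1]);np.savez(f"pics/{n}1.npz",**c)
    for X in [(497,-63.4,83),(642.8,162.8,0)]: print(n,proj(c,np.array(X)).round(1))
c=load("top1");p=proj(c,np.array((497,-63.4,83)))
x,y=p.astype(int);a=cv2.resize(c["color"][y-30:y+30,x-35:x+35,::-1],None,fx=6,fy=6,interpolation=3)
c=load("scene1");p=proj(c,np.array((497,-63.4,83)));print(p)
X,Y=p.astype(int);b=cv2.resize(c["color"][Y-30:Y+30,X-30:X+30,::-1],None,fx=6,fy=6,interpolation=3)
print(x-35,y-30,X-30,Y-30)
cv2.imwrite("pics/c1.png",cv2.convertScaleAbs(np.hstack([a,b]),alpha=1.3))
E
```

```text
t 6.65 grasp [585.3  17.1 357.8] rpy [ 3.141 -0.     3.04 ] q [-0.1   0.41  1.13  0.    1.61 -1.57] F [ 0.8 -0.3 -0.5] w 59.8
[-42.5, 150.7, 157.8]
scene [252.3 166.2]
scene [256.8 276.5]
top [337.3 223.2]
top [233.9 184.4]
wrist [205.6 105.4]
wrist [392.2 195.5]
[252.30168215 166.19417757]
302 193 222 136
```

View pics/c1.png

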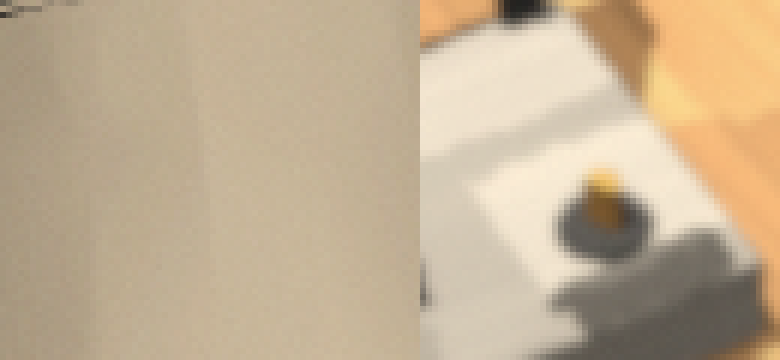

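The right half (scene) shows the brass shaft at (602,180) in the crop, i.e. scene (252,166), which is exactly where I predicted it. The arm blocks the top view. Next I'll check both parts in the wrist image.

```bash
python3 - <<'E'
from h import *
c=load("wrist1");im=c["color"][:,:,::-1];print(c["K"][0,0],(-c["R"].T@c["t"]).round(),c["R"].round(2).tolist())
a=cv2.resize(im[70:140,165:245],None,fx=5,fy=5,interpolation=3);b=cv2.resize(im[150:220,350:430],None,fx=5,fy=5,interpolation=3)
cv2.imwrite("pics/c2.png",cv2.convertScaleAbs(np.hstack([a,b]),alpha=1.3))
E
```

```text
358.72109058914054 [511.  22. 496.] [[0.1, 0.99, -0.0], [0.96, -0.1, 0.28], [0.28, -0.03, -0.96]]
```

View pics/c2.png

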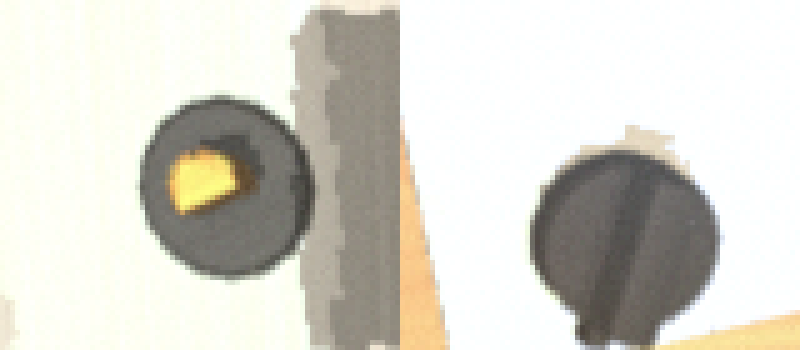

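Wrist crop: the shaft's top face is at (205,182) with its flat edge running (180,213)–(238,190), facing down the image and slightly right (+x, a little +y). The knob is at (625,238) with its nib pointing down (+x). I'll go closer over the shaft.

```bash
python3 -c "
from h import *
delta([(542,-70,195)])"
```

```text
t 6.8 grasp [585.3  13.5 357.7] rpy [-3.141 -0.     3.035] q [-0.11  0.4   1.13 -0.    1.61 -1.57] F [ 0.3  0.3 -0.6] w 59.9
[34.2, -87.6, 162.8]
```

Call:
shift_gripper(
  segments={"finger_gap":[60,60,60,60,60],"sx":[10,20,30,34,34],"sy":[-20,-40,-65,-90,-91],"sz":[40,80,120,160,163],"yaw":[0,0,0,0,0]},
)

```text
time: 7.42
tool_pos: [540.8, -75.0, 351.4]
tcp_rot: [3.141, -0.006, 3.031]
contact_force: [-0.8, 0.7, 0.6]
grip_width: 60.2
finger_force: 0.0
```

Call:
shift_gripper(
  segments={"finger_gap":[60,60],"sx":[0,0],"sy":[0,0],"sz":[0,0],"yaw":[0,0]},
)

```text
time: 7.68
tool_pos: [542.5, -72.3, 355.6]
tcp_rot: [-3.141, 0.003, 3.036]
contact_force: [-0.0, -0.4, 0.4]
grip_width: 59.6
finger_force: 0.0
```

```bash
python3 - <<'E'
from h import *
from plant import bot
c=bot.capture("wrist");np.savez("pics/wrist2.npz",**c)
delta([])
W=load("wrist1");T,S=load("top0"),load("scene1")
def top(c,p):
    x,y=np.round(p).astype(int);r=35
    im=c["color"][y-r:y+r,x-r:x+r].astype(int)
    m=((im[...,0]>150)&(im[...,0]-im[...,2]>70)).astype(np.uint8)
    n,l,s,ce=cv2.connectedComponentsWithStats(m);k=1+np.argmax(s[1:,4]);print("area",s[k,4])
    cn=max(cv2.findContours((l==k).astype(np.uint8),0,1)[0],key=cv2.contourArea)[:,0]+[x-r,y-r]
    return cn
X0=np.array((497,-63.4,83))
for n,cc in(("w1",W),("w2",c)):
    p=proj(cc,X0);print(n,p.round(1));cn=top(cc,p)
    q=np.array([onz(cc,v,83.)[:2] for v in cn]);print(n,"bbox",cn.min(0),cn.max(0),"xy mean of extremes",((q.min(0)+q.max(0))/2).round(1),(q.max(0)-q.min(0)).round(1))
p=proj(c,X0).astype(int)
cv2.imwrite("pics/c3.png",cv2.resize(c["color"][max(0,p[1]-50):p[1]+50,p[0]-60:p[0]+60,::-1],None,fx=6,fy=6,interpolation=3));print(p[0]-60,max(0,p[1]-50))
E
```

```text
t 7.72 grasp [542.9 -72.3 196.4] rpy [-3.141e+00  3.000e-03  3.036e+00] q [-0.27  0.43  1.54  0.    1.17 -1.74] F [0.1 0.  0.1] w 60.2
w1 [205.6 105.4]
area 111
w1 bbox [199 100] [211 112] xy mean of extremes [497.4 -64.2] [12.1 13.7]
w2 [289.8 151.4]
area 226
w2 bbox [279 144] [298 160] xy mean of extremes [497.3 -64.3] [10.3 13.3]
229 101
```

View pics/c3.png

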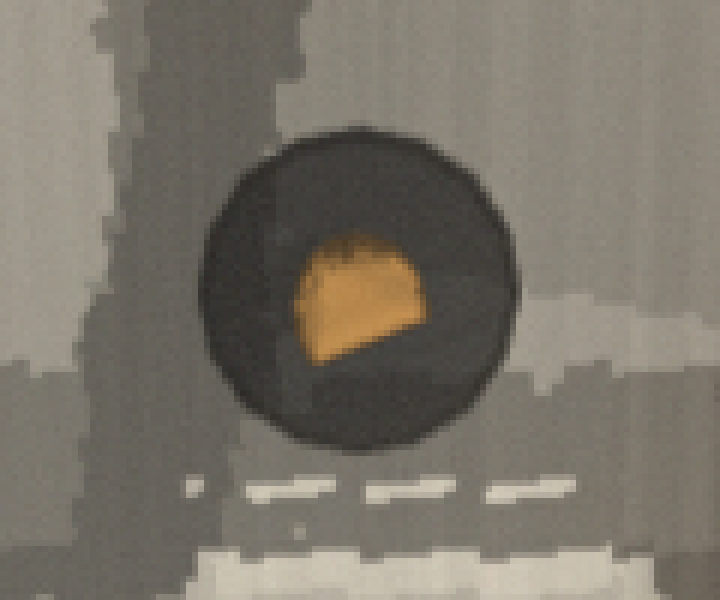

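The close-up shows the dark collar centred at crop (360,290) and the brass D with its flat edge from (317,363) to (426,320), facing world +x and slightly +y. Next: the axis position, flat yaw and height, plus the knob from two wrist views.

```bash
python3 - <<'E'
from h import *
W,c=load("wrist1"),load("wrist2");T,S=load("top0"),load("scene0")
s3=lambda x,y:(229+(x+.5)/6-.5,101+(y+.5)/6-.5); s2=lambda x,y:(165+(x+.5)/5-.5,70+(y+.5)/5-.5)
print("collar",onz(c,s3(360,290),59),onz(W,s2(228,187),59),"tri",tri((c,s3(360,290)),(W,s2(228,187))))
A,B=onz(c,s3(317,363),83),onz(c,s3(426,320),83);d=B-A
print("flat",A.round(1),B.round(1),np.linalg.norm(d),"yaw",np.arctan2(-d[0],d[1]) )
A1,B1=onz(W,s2(180,213),83),onz(W,s2(238,190),83);print(A1.round(1),B1.round(1))
print("tri",tri((c,s3(317,363)),(W,s2(180,213))),tri((c,s3(426,320)),(W,s2(238,190))))
# knob in w1: crop2 right half, origin 350,150
k=lambda x,y:(350+(x-400+.5)/5-.5,150+(y+.5)/5-.5)
im=W["color"];
# silhouettes of the knob in top0, scene0, wrist1
for n,C in(("top",T),("scene",S),("w1",W)):
    p=proj(C,np.array([642.8,162.8,10.])).astype(int);r=28
    m=(C["color"][p[1]-r:p[1]+r,p[0]-r:p[0]+r].max(2)<75).astype(np.uint8)
    nn,l,st,ce=cv2.connectedComponentsWithStats(m);kk=1+np.argmax(st[1:,4]);bb=st[kk]
    print(n,"area",bb[4],"bbox",bb[:2]+p-r,bb[2:4],"on z18",onz(C,bb[:2]+p-r+bb[2:4]/2-.5,18).round(1))
E
```

```text
collar [497.78499072 -64.00771691  59.        ] [498.52560529 -63.2665491   59.        ] tri (array([498.32578797, -64.05345464,  54.68742517]), np.float64(0.09444849820166235))
flat [503.1 -69.9  83. ] [499.4 -56.8  83. ] 13.633743711628854 yaw 0.27024201022959315
[503.6 -70.1  83. ] [500.1 -56.5  83. ]
tri (array([503.36508374, -70.05891064,  82.35162994]), np.float64(0.23168403411285987)) (array([499.86529376, -56.79594799,  80.83184862]), np.float64(0.1754815067748779))
top area 313 bbox [224 172] [19 22] on z18 [642.5 163.5  18. ]
scene area 346 bbox [245 264] [22 20] on z18 [646.5 164.6  18. ]
w1 area 332 bbox [377 181] [31 37] on z18 [642.9 157.3  18. ]
```

```bash
python3 - <<'E'
from h import *
T=load("top0");S=load("scene0")
print("cup base",onz(T,(272,128),0).round(),onz(S,(178,271),0).round(),"cup rim",onz(T,(271,112),100).round(),"bottle",onz(T,(156,166),0).round(),onz(S,(278,355),0).round(),"bolt",onz(T,(238,252),12).round(),"cap",onz(T,(154,258),22).round())
delta([(685,155,260),(685,155,145),(685,155,200)],np.pi-.0)
E
```

```text
cup base [782.  49.   0.] [780.  43.   0.] cup rim [778.  51. 100.] bottle [717. 353.   0.] [714. 344.   0.] bolt [471. 170.  12.] cap [481. 367.  22.]
t 7.72 grasp [542.9 -72.3 196.4] rpy [-3.141e+00  3.000e-03  3.036e+00] q [-0.27  0.43  1.54  0.    1.17 -1.74] F [0.1 0.  0.1] w 60.2
[-117.7, 240.9, -63.3]
[-117.3, 240.9, 51.7]
[-117.5, 240.9, -3.3]
turn -0.105
```

Call:
shift_gripper(
  segments={"finger_gap":[60,60,60,60,60],"sx":[-23,-46,-70,-94,-117],"sy":[48,96,144,192,240],"sz":[-10,-10,-10,10,26],"yaw":[0,0,0,0,0]},
)

```text
time: 8.35
tool_pos: [684.3, 156.1, 328.6]
tcp_rot: [3.141, 0.002, 3.037]
contact_force: [0.0, 0.9, 0.0]
grip_width: 59.6
finger_force: 0.0
```

Call:
shift_gripper(
  segments={"finger_gap":[60,60],"sx":[0,0],"sy":[0,0],"sz":[0,0],"yaw":[0,0]},
)

```text
time: 8.6
tool_pos: [683.5, 154.2, 328.5]
tcp_rot: [-3.141, 0.001, 3.037]
contact_force: [-0.4, -1.1, 1.5]
grip_width: 59.8
finger_force: 0.0
```

```bash
python3 - <<'E'
from h import *
from plant import bot
c=bot.capture("wrist");np.savez("pics/wrist3.npz",**c)
delta([])
p=proj(c,np.array([643.,162.,20.])).round().astype(int);print(p)
x,y=p[0]-60,max(0,p[1]-50);cv2.imwrite("pics/c4.png",cv2.convertScaleAbs(cv2.resize(c["color"][y:y+100,x:x+120,::-1],None,fx=6,fy=6,interpolation=3),alpha=1.8));print(x,y)
E
```

```text
t 8.65 grasp [683.7 153.4 170.1] rpy [3.142e+00 1.000e-03 3.036e+00] q [ 0.11  0.73  1.07 -0.    1.34 -1.35] F [-0.  -0.2  0.7] w 60.0
[288 154]
228 104
```

View pics/c4.png

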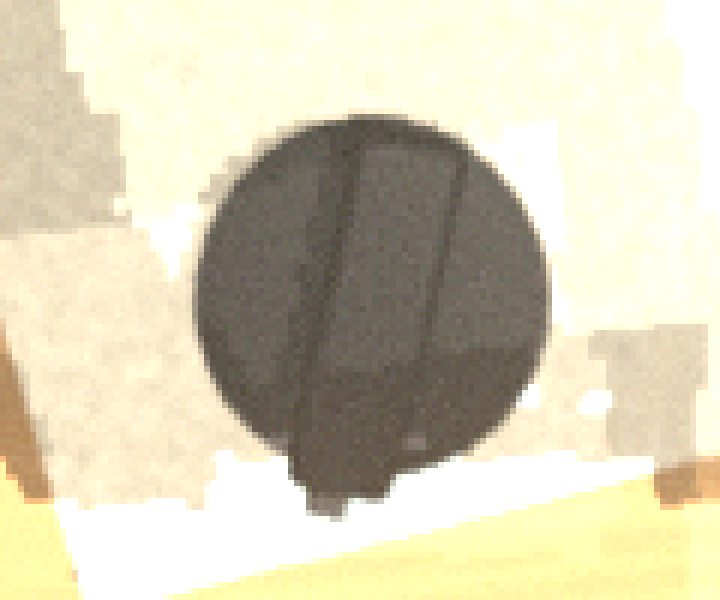

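The knob: skirt centred near crop (372,292). The grip bar's top face has corners at (358,145), (465,150), (293,480) and (385,495). The nib is at (325,505), towards +x.

```bash
python3 - <<'E'
from h import *
c,W,T,S=load("wrist3"),load("wrist1"),load("top0"),load("scene0")
s=lambda x,y:(228+(x+.5)/6-.5,104+(y+.5)/6-.5)
C=[onz(c,s(*p),38) for p in[(358,145),(465,150),(293,480),(385,495)]]
for q in C: print(q.round(1))
m=np.mean(C,0);d=C[2]+C[3]-C[0]-C[1];print("bar",m.round(1),np.linalg.norm(d)/2,"wid",np.linalg.norm(C[1]-C[0]),np.linalg.norm(C[3]-C[2]),"yaw",np.arctan2(d[1],d[0]))
print("left edge yaw",np.arctan2(*(C[2]-C[0])[1::-1]),"right",np.arctan2(*(onz(c,s(428,350),38)-onz(c,s(462,160),38))[1::-1]))
print("skirt z18",onz(c,s(372,292),18).round(1),"L/R",onz(c,s(194,292),15).round(1),onz(c,s(550,292),15).round(1))
print("nib z8",onz(c,s(325,510),8).round(1))
a=lambda x,y:(215+(x+.5)/4-.5,120+(y+.5)/4-.5)
print("top: skirt",onz(T,a(73,252),18).round(1))
k=lambda x,y:(350+(x-400+.5)/5-.5,150+(y+.5)/5-.5)
print("tri bar far end L/R",tri((c,s(358,145)),(W,k(625,157))),tri((c,s(293,480)),(W,k(585,330))))
print("tri skirt centre",tri((c,s(372,292)),(W,k(625,240))))
yaw=np.arctan2(d[1],d[0]);delta([(643,162,170),(643,162,30)],np.pi+yaw)
E
```

```text
[622.  163.2  38. ]
[624.  176.1  38. ]
[662.6 150.7  38. ]
[665.7 162.2  38. ]
bar [643.6 163.   38. ] 43.17814074989388 wid 13.092383302086292 11.907918537114558 yaw -0.3101763845827462
left edge yaw -0.2980673010642362 right -0.2696286722465866
skirt z18 [642.2 163.2  18. ] L/R [640.1 139.3  15. ] [645.1 187.1  15. ]
nib z8 [673.3 153.5   8. ]
top: skirt [642.3 163.8  18. ]
tri bar far end L/R (array([622.27717755, 164.1090338 ,   5.4997536 ]), np.float64(1.555194128745877)) (array([666.79060731, 149.84744159,  15.80179907]), np.float64(0.17354774463496767))
tri skirt centre (array([643.23050918, 163.13199493,  10.33874697]), np.float64(0.14650901883813008))
t 8.65 grasp [683.7 153.4 170.1] rpy [3.142e+00 1.000e-03 3.036e+00] q [ 0.11  0.73  1.07 -0.    1.34 -1.35] F [-0.  -0.2  0.7] w 60.0
[41.4, 4.2, 0.0]
[41.6, 4.2, 140.0]
turn 0.204
```

Call:
shift_gripper(
  segments={"finger_gap":[45,45,45,45],"sx":[20,41.7,41.7,41.7],"sy":[3,5.4,5.4,5.4],"sz":[20,60,90,90],"yaw":[0.1,0.194,0.194,0.194]},
)

```text
time: 9.15
tool_pos: [642.0, 162.3, 237.2]
tcp_rot: [-3.14, -0.003, 2.841]
contact_force: [0.1, 1.1, 0.3]
grip_width: 45.2
finger_force: 0.0
```

```bash
python3 -c "
from h import *
delta([(642.8,163.2,39.5)],np.pi-.30)"
```

```text
t 9.15 grasp [641.5 162.2  78.2] rpy [-3.140e+00 -3.000e-03  2.841e+00] q [ 0.13  0.75  1.31 -0.    1.09 -1.14] F [0.1 1.1 0.3] w 45.2
[-1.1, 1.4, 38.7]
turn -0.001
```

Call:
shift_gripper(
  segments={"finger_gap":[45,45,45],"sx":[0,0,0],"sy":[0.5,0.5,0.5],"sz":[25,38,38],"yaw":[0,0,0]},
)

```text
time: 9.52
tool_pos: [643.0, 163.5, 200.3]
tcp_rot: [-3.142, -0.0, 2.841]
contact_force: [0.6, -0.4, -0.2]
grip_width: 44.8
finger_force: 0.0
```

```bash
python3 -c "
from h import *
delta([(642.8,163.2,39.5)],np.pi-.30)"
```

```text
t 9.53 grasp [643.  163.5  41.3] rpy [-3.142 -0.     2.841] q [ 0.13  0.79  1.33  0.    1.02 -1.14] F [ 0.6 -0.4 -0.2] w 44.8
[0.1, -0.4, 1.8]
turn -0.0
```

Call:
shift_gripper(
  segments={"finger_gap":[0,0,0,0,0],"sx":[0,0,0,0,0],"sy":[0,0,0,0,0],"sz":[0,0,0,0,0],"yaw":[0,0,0,0,0]},
)

```text
time: 10.15
tool_pos: [643.0, 164.1, 200.3]
tcp_rot: [3.141, 0.0, 2.842]
contact_force: [0.1, 1.1, 2.3]
grip_width: 13.6
finger_force: 30.0
```

```bash
python3 -c "
from h import *
delta([(642.8,163.2,39.5)],np.pi-.30)"
```

```text
t 10.15 grasp [643.1 164.1  41.3] rpy [3.141 0.    2.842] q [ 0.13  0.79  1.33  0.    1.02 -1.14] F [0.1 1.1 2.3] w 13.6
[-0.0, -0.9, 1.8]
turn 0.0
```

Call:
shift_gripper(
  segments={"finger_gap":[0,0,0,0],"sx":[0,0,0,0],"sy":[0,0,0,0],"sz":[-20,-70,-110,-110],"yaw":[0,0,0,0]},
)

```text
time: 10.65
tool_pos: [643.6, 164.1, 315.4]
tcp_rot: [3.138, 0.008, 2.842]
contact_force: [-0.1, 0.2, -1.8]
grip_width: 13.5
finger_force: 30.0
```

```bash
python3 -c "
from h import *
delta([(498.2,-64.1,151)],np.pi+.265)
from plant import bot
c=bot.capture('wrist');np.savez('pics/wrist4.npz',**c)"
```

```text
t 10.65 grasp [645.  164.3 156.4] rpy [3.138 0.008 2.842] q [ 0.13  0.67  1.23  0.    1.24 -1.14] F [-0.1  0.2 -1.8] w 13.5
[72.9, -261.6, 3.8]
turn -0.565
```

Call:
shift_gripper(
  segments={"finger_gap":[0,0,0,0,0],"sx":[14,28,42,56,71],"sy":[-52,-104,-156,-208,-260],"sz":[0,0,0,0,0],"yaw":[-0.11,-0.22,-0.33,-0.45,-0.565]},
)

```text
time: 11.32
tool_pos: [496.7, -64.6, 308.9]
tcp_rot: [3.14, -0.002, -2.872]
contact_force: [0.2, -0.3, -1.2]
grip_width: 13.8
finger_force: 30.0
```

Call:
shift_gripper(
  segments={"finger_gap":[0,0,0],"sx":[0,0,0],"sy":[0,0,0],"sz":[0,0,0],"yaw":[0,0,0]},
)

```text
time: 11.7
tool_pos: [498.7, -62.6, 309.5]
tcp_rot: [3.141, -0.0, -2.876]
contact_force: [-0.8, 0.0, -0.6]
grip_width: 13.6
finger_force: 30.0
```

```bash
python3 - <<'E'
from h import *
delta([(498.2,-64.1,151)],np.pi+.265)
from plant import bot
for n in("wrist","scene"):
    c=bot.capture(n);np.savez(f'pics/{n}5.npz',**c)
    X=np.array([498.2,-64.1,83]);print(n,proj(c,X),proj(c,X+[0,0,30]))
    if n=="wrist": w=c
    else: s=c
p=proj(s,np.array([498.2,-64.1,100])).astype(int)
a=cv2.resize(w["color"][100:420,120:440,::-1],None,fx=1.5,fy=1.5,interpolation=3)
b=cv2.resize(s["color"][p[1]-60:p[1]+60,p[0]-40:p[0]+39,::-1],(316,480),interpolation=3)
cv2.imwrite("pics/c5.png",cv2.convertScaleAbs(np.hstack([a,b]),alpha=1.6));print(p)
E
```

```text
t 11.7 grasp [498.6 -62.5 150.5] rpy [ 3.141 -0.    -2.876] q [-0.28  0.4   1.72  0.    1.02 -2.11] F [-0.8  0.  -0.6] w 13.6
[0.8, -1.4, -0.5]
turn 0.001
wrist [281.61823274 236.64634561] [281.30808678 255.82854644]
scene [251.74339933 166.23962393] [251.08342778 157.61527489]
[251 161]
```

View pics/c5.png

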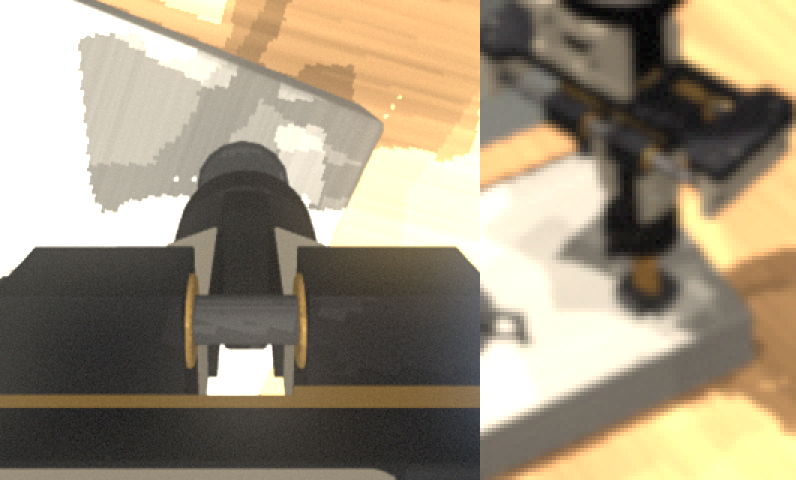

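The left half (wrist) shows the held knob's skirt with its arc top at crop (245,172), spanning columns 178–316, and the collar behind it with its arc top at (243,141). The right half (scene) shows the knob just above the brass shaft and lined up. I'll check the in-hand offset by projection.

```bash
python3 - <<'E'
from h import *
from plant import bot
w=load("wrist5");o=bot.get_obs();R=toolR(o["tcp_rot"]);g=o["tool_pos"]+159*R[:,2]
px=lambda X:((proj(w,X)+.5-[120,100])*1.5-.5)
t=np.linspace(0,2*np.pi,721)
def circ(c,r):
    P=np.array([px(c+r*np.array([np.cos(a),np.sin(a),0])) for a in t]);i=P[:,1].argmin();return P[i].round(1),P[:,0].min().round(1),P[:,0].max().round(1)
for z,l in((-41.3,"bottom"),(-23.3,"top")): print(l,circ(g+[0,0,z],24))
for dx in(0,3): print("collar",circ(np.array([498.2+dx,-64.1,59]),21))
im=w["color"].astype(int).sum(2)
for r in (180,185,190,195,200,210,220,230,240,250,260): print(r,im[r,225:345:4].tolist())
E
```

```text
bottom (array([246. , 167.9]), np.float64(179.5), np.float64(313.0))
top (array([246. , 183.4]), np.float64(173.0), np.float64(319.6))
collar (array([242.7, 141.5]), np.float64(196.2), np.float64(289.7))
collar (array([240.9, 147.9]), np.float64(194.6), np.float64(287.8))
180 [378, 388, 384, 382, 377, 369, 322, 315, 320, 319, 318, 315, 305, 305, 320, 329, 369, 367, 367, 365, 357, 356, 328, 319, 307, 312, 328, 329, 311, 319]
185 [378, 373, 384, 375, 355, 335, 310, 317, 317, 308, 317, 311, 309, 317, 339, 366, 372, 365, 354, 365, 469, 475, 482, 470, 437, 441, 441, 416, 311, 331]
190 [379, 371, 373, 357, 321, 327, 306, 313, 313, 320, 302, 316, 314, 370, 366, 362, 355, 366, 366, 358, 458, 473, 477, 475, 485, 486, 444, 418, 387, 315]
195 [375, 377, 326, 323, 332, 309, 327, 318, 306, 318, 308, 287, 284, 173, 164, 173, 222, 324, 367, 367, 472, 480, 464, 479, 490, 493, 480, 478, 333, 311]
200 [364, 318, 330, 318, 328, 311, 323, 322, 311, 312, 160, 176, 179, 172, 175, 176, 191, 176, 147, 323, 308, 459, 474, 428, 473, 455, 428, 467, 376, 363]
210 [317, 321, 325, 325, 313, 318, 318, 313, 154, 15
[... 161 characters left out ...]
, 106, 100, 105, 99, 108, 104, 116, 108, 118, 119, 166, 427, 423, 426, 432, 422, 415, 320, 327]
230 [321, 586, 409, 321, 556, 401, 120, 118, 102, 116, 124, 104, 99, 103, 100, 103, 97, 114, 104, 116, 113, 113, 118, 117, 482, 426, 426, 397, 333, 312]
240 [578, 567, 580, 574, 530, 123, 128, 127, 124, 123, 114, 106, 105, 98, 107, 112, 106, 93, 105, 113, 116, 124, 123, 132, 133, 366, 560, 454, 600, 578]
250 [562, 576, 570, 559, 120, 125, 122, 118, 117, 112, 111, 103, 109, 97, 116, 106, 108, 105, 93, 88, 108, 111, 121, 129, 128, 145, 550, 595, 610, 608]
260 [570, 564, 556, 178, 271, 263, 273, 268, 265, 269, 95, 98, 89, 100, 105, 87, 99, 96, 98, 77, 263, 251, 266, 266, 270, 271, 206, 688, 676, 531]
```

```bash
python3 - <<'E'
from h import *
w=load("wrist5");im=w["color"].astype(int).sum(2)
print([(r,int(im[r,278:292].mean())) for r in list(range(190,198))+list(range(208,224))])
delta([(498.2,-64.1,102)],np.pi+.265)
E
```

```text
[(190, 366), (191, 365), (192, 365), (193, 348), (194, 272), (195, 188), (196, 158), (197, 159), (208, 158), (209, 163), (210, 156), (211, 158), (212, 154), (213, 144), (214, 114), (215, 109), (216, 110), (217, 106), (218, 107), (219, 107), (220, 104), (221, 106), (222, 104), (223, 110)]
t 11.8 grasp [498.6 -62.5 150.6] rpy [ 3.141 -0.    -2.875] q [-0.28  0.4   1.72  0.    1.02 -2.11] F [ 0.   0.5 -0.8] w 13.6
[0.8, -1.4, 48.6]
turn 0.002
```

Call:
shift_gripper(
  segments={"finger_gap":[0,0,0,0],"sx":[1.2,1.2,1.2,1.2],"sy":[-1.4,-1.4,-1.4,-1.4],"sz":[8,16,22,22],"yaw":[0,0,0,0]},
)

```text
time: 12.3
tool_pos: [497.3, -65.1, 287.2]
tcp_rot: [3.141, -0.001, -2.876]
contact_force: [0.3, 0.6, -0.9]
grip_width: 13.6
finger_force: 30.0
```

Call:
shift_gripper(
  segments={"finger_gap":[0,0,0,0],"sx":[0,0,0,0],"sy":[0,0,0,0],"sz":[3,6,9,9],"yaw":[0,0,0,0]},
)

```text
time: 12.8
tool_pos: [497.4, -65.1, 278.7]
tcp_rot: [3.141, -0.0, -2.876]
contact_force: [-0.2, 0.2, -0.6]
grip_width: 13.7
finger_force: 30.0
```

```bash
python3 -c "
from h import *
delta([(498.2,-64.1,103)],np.pi+.265)"
```

```text
t 12.8 grasp [497.4 -65.  119.7] rpy [ 3.141 -0.    -2.876] q [-0.28  0.44  1.76  0.    0.94 -2.12] F [-0.2  0.2 -0.6] w 13.7
[-1.1, 0.7, 16.7]
turn 0.0
```

Call:
shift_gripper(
  segments={"finger_gap":[0,0,0,0],"sx":[-0.5,-0.5,-0.5,-0.5],"sy":[0.4,0.4,0.4,0.4],"sz":[3,6,9,9],"yaw":[0,0,0,0]},
)

```text
time: 13.3
tool_pos: [497.8, -64.6, 269.6]
tcp_rot: [3.141, -0.001, -2.876]
contact_force: [0.1, 0.0, -1.1]
grip_width: 13.9
finger_force: 30.0
```

```bash
python3 -c "
from h import *
delta([(498.2,-64.1,103)],np.pi+.265)"
```

```text
t 13.3 grasp [497.7 -64.6 110.6] rpy [ 3.141e+00 -1.000e-03 -2.876e+00] q [-0.28  0.46  1.77  0.    0.92 -2.12] F [ 0.1  0.  -1.1] w 13.9
[-0.6, 0.3, 7.6]
turn 0.0
```

Call:
shift_gripper(
  segments={"finger_gap":[0,0,0,0],"sx":[0,0,0,0],"sy":[0,0,0,0],"sz":[2,4,6,6],"yaw":[0,0,0,0]},
)

```text
time: 13.8
tool_pos: [497.9, -64.6, 264.3]
tcp_rot: [-3.141, 0.001, -2.876]
contact_force: [-1.9, 0.6, 5.9]
grip_width: 14.0
finger_force: 30.0
```

```bash
python3 -c "
from h import *
delta([(498.2,-64.1,103)],np.pi+.265)"
```

```text
t 13.8 grasp [498.  -64.7 105.3] rpy [-3.141e+00  1.000e-03 -2.876e+00] q [-0.28  0.46  1.77  0.    0.9  -2.12] F [-1.9  0.6  5.9] w 14.0
[-0.3, 0.5, 2.3]
turn 0.0
```

Call:
shift_gripper(
  segments={"finger_gap":[0,0,0,0],"sx":[0,0,0,0],"sy":[0,0,0,0],"sz":[1,2,3,3],"yaw":[0,0,0,0]},
)

```text
time: 14.3
tool_pos: [497.9, -64.6, 262.1]
tcp_rot: [-3.141, 0.001, -2.876]
contact_force: [-3.4, 0.8, 11.2]
grip_width: 13.8
finger_force: 30.0
```

Call:
shift_gripper(
  segments={"finger_gap":[0,0,0,0],"sx":[0,0,0,0],"sy":[0,0,0,0],"sz":[0.5,1,1,1],"yaw":[0,0,0,0]},
)

```text
time: 14.8
tool_pos: [497.9, -64.6, 262.0]
tcp_rot: [-3.141, 0.002, -2.876]
contact_force: [-5.3, 0.8, 19.7]
grip_width: 13.9
finger_force: 30.0
```

Call:
shift_gripper(
  segments={"finger_gap":[0,0,0,0],"sx":[0,0,0,0],"sy":[0,0,0,0],"sz":[0,0,0,0],"yaw":[0,0,0,0]},
)

```text
time: 15.3
tool_pos: [497.8, -64.6, 262.0]
tcp_rot: [-3.141, 0.002, -2.876]
contact_force: [-5.7, 1.7, 19.4]
grip_width: 13.8
finger_force: 30.0
```

```bash
python3 - <<'E'
from h import *
from plant import bot
c=bot.capture("scene");g=c["color"].astype(int).sum(2)
h=np.array([562.3,-206.1,90]);u=np.array([.105,.9945,0]);x=np.array([.9945,-.105,0])
for a in (1.7,1.75,1.8,1.85,1.9,1.95):
    v=[]
    for s in np.linspace(-45,45,19):
        p=proj(c,h+x*s+u*(230*np.cos(a)-4*np.sin(a))+np.array([0,0,230*np.sin(a)+4*np.cos(a)])).round().astype(int);v.append(g[p[1],p[0]])
    print(a,p,v)
# bystanders unmoved: compare with the first picture near each
S=load("scene0")["color"].astype(int)
for n,X in dict(cup=(780,48,50),bottle=(716,350,80),bolt=(471,170,12),cap=(481,367,11)).items():
    p=proj(c,np.array(X,float)).astype(int);r=15;print(n,np.abs(S-c["color"])[p[1]-r:p[1]+r,p[0]-r:p[0]+r].mean().round(1))
E
```

```text
1.7 [163  67] [np.int64(355), np.int64(302), np.int64(333), np.int64(373), np.int64(383), np.int64(386), np.int64(389), np.int64(394), np.int64(392), np.int64(390), np.int64(386), np.int64(387), np.int64(390), np.int64(397), np.int64(396), np.int64(391), np.int64(387), np.int64(393), np.int64(387)]
1.75 [161  66] [np.int64(302), np.int64(317), np.int64(366), np.int64(381), np.int64(381), np.int64(382), np.int64(390), np.int64(388), np.int64(391), np.int64(391), np.int64(387), np.int64(384), np.int64(385), np.int64(384), np.int64(386), np.int64(389), np.int64(383), np.int64(384), np.int64(387)]
1.8 [159  64] [np.int64(293), np.int64(342), np.int64(375), np.int64(364), np.int64(366), np.int64(378), np.int64(367), np.int64(381), np.int64(369), np.int64(371), np.int64(377), np.int64(358), np.int64(368), np.int64(372), np.int64(355), np.int64(369), np.int64(377), np.int64(356), np.int64(366)]
1.85 [158  63] [np.int64(276), np.int64(311), np.int64
[... 187 characters left out ...]
np.int64(306), np.int64(291), np.int64(295), np.int64(301)]
1.9 [156  62] [np.int64(352), np.int64(321), np.int64(374), np.int64(345), np.int64(315), np.int64(374), np.int64(342), np.int64(317), np.int64(371), np.int64(340), np.int64(292), np.int64(334), np.int64(309), np.int64(363), np.int64(336), np.int64(309), np.int64(362), np.int64(331), np.int64(328)]
1.95 [155  61] [np.int64(453), np.int64(427), np.int64(402), np.int64(439), np.int64(424), np.int64(400), np.int64(444), np.int64(425), np.int64(395), np.int64(446), np.int64(424), np.int64(457), np.int64(441), np.int64(415), np.int64(454), np.int64(440), np.int64(412), np.int64(453), np.int64(436)]
cup 13.3
bottle 12.0
bolt 16.4
cap 13.5
```

```bash
python3 - <<'E'
from h import *
from plant import bot
h=np.array([562.3,-206.1,90]);u=np.array([.105,.9945,0]);x=np.array([.9945,-.105,0])
def B(a,s,r=230):return h+x*s+u*(r*np.cos(a)-4*np.sin(a))+np.array([0,0,r*np.sin(a)+4*np.cos(a)])
for n in("scene","top"):
    c=bot.capture(n);np.savez(f"pics/{n}9.npz",**c);im=cv2.GaussianBlur(c["color"],(0,0),.01).astype(np.float32)
    print(n,"bar end px",proj(c,B(1.9,0)).round(1),"width/10mm",np.linalg.norm(proj(c,B(1.9,0)+[0,0,10])-proj(c,B(1.9,0))).round(1))
    for a in np.arange(1.45,2.16,.05):
        q=np.array([proj(c,B(a,s)) for s in np.linspace(-42,42,60)],np.float32)
        v=cv2.remap(im,q[None,:,0].copy(),q[None,:,1].copy(),1)[0];print(round(a,2),q.mean(0).round(0),v.mean(0).round().astype(int),v.sum(1).std().round())
a,b=load("scene0")["color"].astype(int),load("scene9")["color"].astype(int)
print([np.abs(a-b)[r:r+30,k:k+30].mean().round(1) for r,k in((280,20),(300,310),(20,150))],(b-a)[280:310,20:50].mean())
# matching shift of the bystanders
for n,X in dict(cup=(780,48,50),bottle=(716,350,80),bolt=(471,170,12),cap=(481,367,11)).items():
    p=proj(load("scene9"),np.array(X,float)).astype(int);A=load("scene0")["color"][...,1].astype(np.float32);Bb=load("scene9")["color"][...,1].astype(np.float32)
    sl=np.s_[p[1]-20:p[1]+20,p[0]-20:p[0]+20];print(n,np.round(cv2.phaseCorrelate(A[sl],Bb[sl],cv2.createHanningWindow((40,40),cv2.CV_32F)),2))
E
```

```text
scene bar end px [174.5  55.9] width/10mm 3.8
1.45 [191.  74.] [132 130 120] 3.0
1.5 [189.  71.] [167 127  89] 30.0
1.55 [187.  68.] [170 126  85] 28.0
1.6 [185.  66.] [171 126  85] 25.0
1.65 [183.  63.] [169 124  84] 24.0
1.7 [181.  61.] [171 124  83] 24.0
1.75 [179.  60.] [172 125  83] 19.0
1.8 [178.  58.] [165 120  80] 8.0
1.85 [176.  57.] [127  99  74] 6.0
1.9 [174.  56.] [124 113 100] 3.0
1.95 [173.  55.] [155 144 129] 4.0
2.0 [172.  55.] [169 153 133] 3.0
2.05 [170.  54.] [172 148 124] 4.0
2.1 [169.  54.] [171 143 116] 3.0
2.15 [168.  55.] [171 141 114] 3.0
top bar end px [471.9 152.1] width/10mm 3.3
1.45 [417. 151.] [55 55 51] 3.0
1.5 [424. 151.] [54 55 51] 3.0
1.55 [431. 150.] [45 46 43] 3.0
1.6 [437. 150.] [118 120 111] 10.0
1.65 [443. 150.] [134 135 126] 7.0
1.7 [450. 151.] [130 129 118] 48.0
1.75 [456. 151.] [161 141  86] 57.0
1.8 [461. 151.] [167 144  86] 44.0
1.85 [467. 152.] [173 148  87] 10.0
1.9 [472. 152.] [167 164 151] 7.0
1.95 [477. 153.] [172 146  86] 6.0
2.0 [481. 154.] [169 142  83] 28.0
2.05 [486. 155.] [159 130  76] 55.0
2.1 [489. 156.] [90 67 37] 53.0
2.15 [493. 157.] [48 45 38] 60.0
[np.float64(11.0), np.float64(22.0), np.float64(15.0)] 11.01Traceback (most recent call last):
  File "<stdin>", line 16, in <module>
    return _wrapfunc(a, 'round', decimals=decimals, out=out)
    return _wrapit(obj, method, *args, **kwds)
    conv = _array_converter(obj)
ValueError: setting an array element with a sequence. The requested array has an inhomogeneous shape after 1 dimensions. The detected shape was (2,) + inhomogeneous part.
```

The top view shows the bar at exactly 1.9 rad. The valve is bottomed (no travel, 19 N) and the knob is still gripped. The bystander differences are no larger than on untouched background patches, which also changed in brightness. Handing in.

```bash
python3 -c "
from plant import bot
print(bot.close_job())"
```

```text
the job is handed in; nothing more can be done
None
```

The job is handed in at about 15 s: the cover stands open at about 1.9 rad, and the knob is home on the D-shaft, still gripped and held fully down at about 19 N; the arm touched none of the other things on the table.

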